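# Scrub the mixing cups and turn them over to drain

## Robot

A 7-joint arm with a two-finger parallel gripper is mounted at the origin on a cart in front of the work surface, level with it; the furniture and walls round the work are solid. World frame = base frame: x ahead of the robot, y to its left, z up, the work surface at z = 0. Lengths are in m, angles in rad, forces in N, time in s.
With the tool pointing down it reaches from about 0.425 to 0.925 m from the base axis. Payload 6.8 kg.
Tool frame: the origin (TCP) lies midway between the tips of the shut fingers; the grasp point (between the pads) lies 19 mm behind it; x points along the fingers, y is the direction in which the jaws open and shut, and the axes are right-handed (so a half turn about x gives the same grasp; the last joint's range is limited). The gripper opens to 85 mm and grips with 20 to 120 N. Pads are 22 mm wide; open, the fingers measure 114 mm over their backs; the gripper's body (76 mm by 85 mm) begins 54 mm behind the grasp point. The pads swing forward as they close: fully open they stand 13 mm farther back than shut.
Start: joints at [1.147, 0.477, 0.022, 1.555, -0.011, 1.109, -0.083], TCP at [0.21, -0.642, 0.231] pointing down, gripper open.
Joint ranges: [-2.96, 2.96], [-0.34, 2.1], [-1.41, 1.46], [0.24, 2.44], [-1.37, 4.51], [0.17, 1.92], [-2.96, 2.96]. Speed limits (rad/s): [2.39, 2.39, 3.14, 3.14, 3.14, 3.14, 3.14].

## Interface

Orientations are given as a rotation vector (axis times angle).
In Python, from bench import r gives the robot as it stands.
- The arm moves only by the tool carry_out, never from a script. Its argument "targets" is one flat list of numbers, 7 for each row, row after row: the finger opening in m, from 0 to 0.0854, then the shift along the tool's x, y, z in m, then the turn, a rotation vector about the tool's x, y, z in units of 5 degrees (1.0 is 5 degrees). A call has 1 to 12 rows; each row is the pose to reach, as a shift and turn from the pose measured when the call began, along the tool's axes at that moment; what a row does not reach only later rows make up. A row lasts 1/8 s, in which the tool goes at most 62.5 mm and 10.7 degrees, less where a joint would pass 70% of its speed; a pose out of reach is approached as far as the arm can. A call with a gripper value outside its range is refused whole. The fingers move at their own pace and stop on an object; "squeeze" is the grip in N (left out, the last holds). Time passes only in rows, so rows that repeat a pose let the fingers close. It gives the time, the measured TCP pose, the force and the opening at its end, in the units of the state.
- r.get_obs(): the state, without advancing time (a new reading comes with each control period).
- r.grab_frame(name): name is "side" or "top" or "wrist"; returns the picture (480x640x3 uint8, blue, green, red); there is no depth.
- r.camera_info(name): a dict with "fx", "fy", "cx", "cy" (pixels), "xyz" and "orientation" of the camera in the world. Camera axes: x right, y up, looking along -z (the intrinsics and any distortion apply to the point x, -y, -z); pixel columns grow to the right and rows downward; lengths in m; the calibration is good to about 2 mm. The wrist camera is an equidistant fisheye: a pixel r from the principal point sees the ray r / f radians off the axis. A picture is of the moment at which its call begins: read the wrist's pose just before it. camera_info takes no time and is no camera call; for the wrist camera it gives the pose at the moment of the call.
- r.hand_in(): hands the job in, once; it reports no verdict.
The state is a dict: "clock": time; "joints": joint angles; "qvel": joint speeds; "tau": joint torques, N m; "tcp_pos": TCP position; "orientation": TCP orientation; "contact_force": force on the tool from outside, world axes, zero at the start; "moment": the same for the moment, N m; "grip_width": finger opening in m.
Only numpy, scipy, OpenCV 4.12 (cv2) and the standard library are available. Lean on these libraries where they do the work, as an engineer would, in place of code of your own. Each camera call takes 0.05 s, during which the arm holds its last target. There are 200 camera calls.

## Task

Scrub out the square mixing cups on the bench with the brush from the grey pot, going from light to dark (yellow, then red, then blue; one may be missing): in each cup push the brush down to the floor, draw it up by more than half the cup's depth and push it down to the floor again, with the cup standing upright. Put the brush back upright in its pot, head down, and turn every cup over so that it stands mouth-down, wholly on the black draining mat. Leave the other small things on the bench where they are.

Things in the scene. Friction and masses are not known exactly. Their poses are not given: they have to be found in the camera images.
- yellow_cup: open square mixing cup of yellow plastic, straight sides with rounded edges, 56 x 56 mm outside and 65 mm high, walls and floor 3 mm (inside 50 x 50 mm, 62 mm deep), 90 g give or take. Origin at the centre of the underside of its floor; its z axis points from the floor to the open mouth (up when it stands mouth-up), x and y are square to its flat sides. Starts mouth-up. Lying on a side it rests flat. May be absent (None).
- red_cup: open square mixing cup of red plastic, straight sides with rounded edges, 56 x 56 mm outside and 65 mm high, walls and floor 3 mm (inside 50 x 50 mm, 62 mm deep), 90 g give or take. Origin at the centre of the underside of its floor; its z axis points from the floor to the open mouth (up when it stands mouth-up), x and y are square to its flat sides. Starts mouth-up. Lying on a side it rests flat. May be absent (None).
- blue_cup: open square mixing cup of blue plastic, straight sides with rounded edges, 56 x 56 mm outside and 65 mm high, walls and floor 3 mm (inside 50 x 50 mm, 62 mm deep), 90 g give or take. Origin at the centre of the underside of its floor; its z axis points from the floor to the open mouth (up when it stands mouth-up), x and y are square to its flat sides. Starts mouth-up. Lying on a side it rests flat. May be absent (None).
- brush: upright cleaning brush, 150 mm long, 70 g, origin at the centre of its flat tip, z axis along it toward the handle end: stiff white and grey round head, 28 mm diameter, from 0 to 46 mm; steel stem, 8 mm diameter, to 70 mm; round green handle, 18 mm diameter, from 76 to 146 mm, rounded at the end. Starts standing in brush_pot, tip on the pot's floor.
- brush_pot: fixed grey square brush pot, 44 x 44 mm outside, 55 mm high, on a 64 x 64 mm foot 4 mm thick; square well 36 x 36 mm, open at the top, its floor 4 mm above the bench. Origin on the bench under its centre, z up, x and y square to its sides.
- drain_mat: fixed black draining mat with thin grey ribs, 100 mm (x) x 300 mm (y), 6 mm thick, with a raised rim along its -x edge, toward the front of the bench, 4 mm wide and standing 12 mm above the mat. Origin at the centre of its underside, on the bench, z up, y along its length.
- tweezers: bystander, to be left where it is: steel tweezers lying flat, 18 x 120 x 8 mm; origin at the centre of its underside, z up, long axis y.
- sharpener: bystander, to be left where it is: small metal pencil sharpener, 15 x 25 x 14 mm; origin at the centre of its underside, z up, long axis y.
- parts_pot: bystander, to be left where it is: small white round pot with a green lid, 45 mm diameter, 43 mm high; origin at the centre of its underside, z up, long axis y.
- sanding_block: bystander, to be left where it is: cork block wrapped in brown abrasive, 48 x 85 x 25 mm; origin at the centre of its underside, z up, long axis y.
- white_stick: bystander, to be left where it is: white rubber stick, 8 x 82 x 8 mm; origin at the centre of its underside, z up, long axis y.
- alu_case: open aluminium accessory case behind the cups, fixed: 242 mm deep (x) x 290 mm wide (y), front wall 50 mm high, lid standing up at the far side. Origin on the bench under the centre of its lower half, z up, front toward -x.
There are look-alikes about, which are no part of the job. Of the things shaped like the blue_cup, the blue one is meant.

How it is judged:
On the way, in this order (a step that is already met when the one before it is completed fails the run):
1. the brush tip is down to the floor of the upright yellow cup (x of brush in the frame of yellow_cup between -0.025 and 0.025 m and y of brush in the frame of yellow_cup between -0.025 and 0.025 m and angle between yellow_cup's own z axis and vertical below 0.25 rad and z of brush in the frame of yellow_cup between -0.002 and 0.012 m), for 0.05 s.
2. the brush tip is drawn up by more than half the depth of the upright yellow cup (x of brush in the frame of yellow_cup between -0.025 and 0.025 m and y of brush in the frame of yellow_cup between -0.025 and 0.025 m and angle between yellow_cup's own z axis and vertical below 0.25 rad and z of brush in the frame of yellow_cup above 0.031 m), for 0.05 s.
3. the brush tip is down again to the floor of the upright yellow cup (all of step 1), for 0.05 s.
4. the brush tip is down to the floor of the upright red cup (x of brush in the frame of red_cup between -0.025 and 0.025 m and y of brush in the frame of red_cup between -0.025 and 0.025 m and angle between red_cup's own z axis and vertical below 0.25 rad and z of brush in the frame of red_cup between -0.002 and 0.012 m), for 0.05 s.
5. the brush tip is drawn up by more than half the depth of the upright red cup (x of brush in the frame of red_cup between -0.025 and 0.025 m and y of brush in the frame of red_cup between -0.025 and 0.025 m and angle between red_cup's own z axis and vertical below 0.25 rad and z of brush in the frame of red_cup above 0.031 m), for 0.05 s.
6. the brush tip is down again to the floor of the upright red cup (all of step 4), for 0.05 s.
7. the brush tip is down to the floor of the upright blue cup (x of brush in the frame of blue_cup between -0.025 and 0.025 m and y of brush in the frame of blue_cup between -0.025 and 0.025 m and angle between blue_cup's own z axis and vertical below 0.25 rad and z of brush in the frame of blue_cup between -0.002 and 0.012 m), for 0.05 s.
8. the brush tip is drawn up by more than half the depth of the upright blue cup (x of brush in the frame of blue_cup between -0.025 and 0.025 m and y of brush in the frame of blue_cup between -0.025 and 0.025 m and angle between blue_cup's own z axis and vertical below 0.25 rad and z of brush in the frame of blue_cup above 0.031 m), for 0.05 s.
9. the brush tip is down again to the floor of the upright blue cup (all of step 7), for 0.05 s.
At the end, for the whole second after the job is handed in: Every cup present rests mouth-down and level (0.1 rad) with its rim on the draining mat, its centre 25 mm or more inside the mat's edges; the brush stands head down in its pot (tip within 14 mm of its axis, under 16 mm above the bench, leaning under 0.3 rad); all at rest (angle between each of yellow_cup, red_cup, blue_cup's own z axis and vertical above 3.04 rad and x of yellow_cup in the frame of drain_mat between -0.025 and 0.025 m and y of yellow_cup in the frame of drain_mat between -0.125 and 0.125 m and height (world z) of yellow_cup between 0.066 and 0.076 m and linear speed of each of yellow_cup, red_cup, blue_cup, brush below 0.02 m/s and angular speed of each of yellow_cup, red_cup, blue_cup below 0.1 rad/s and x of red_cup in the frame of drain_mat between -0.025 and 0.025 m and y of red_cup in the frame of drain_mat between -0.125 and 0.125 m and height (world z) of red_cup between 0.066 and 0.076 m and x of blue_cup in the frame of drain_mat between -0.025 and 0.025 m and y of blue_cup in the frame of drain_mat between -0.125 and 0.125 m and height (world z) of blue_cup between 0.066 and 0.076 m and horizontal distance between brush and brush_pot below 0.014 m and height (world z) of brush below 0.016 m and angle between brush's own z axis and vertical below 0.3 rad); the robot touches nothing.
It fails at once if one of the other small things on the bench is moved more than 60 mm (distance of any of tweezers, sharpener, parts_pot, sanding_block, white_stick from where it was at the start of the episode above 0.06 m).
Of yellow_cup, red_cup, blue_cup only 2 to 3 are there at a start; the rules pass over those that are not, and their reading is None.
At some moment in a run one of yellow_cup, red_cup, blue_cup may be knocked a few centimetres aside while the robot is not near it.
It also fails if it takes over 210 s, if anything falls off the work surface, if the arm or the gripper's body presses on something with over 40 N, if the wrist force passes 120 N, or if a joint passes its speed limit or range.

## Working session

There is one attempt and no reset: what is moved stays moved. The work goes in short steps, Python scripts to look and compute and a tool call to move; the robot and the scene stay as the last step left them, time stands still between calls to the robot, and variables do not carry over. Pictures are saved under pics/ and viewed, about 12 in all and at most 16, crops included, and the job is handed in when it is done.

Besides the shell and the picture viewer there is one more tool, called after "Request:" as name(argument=value, ...) on one line, values as JSON. carry_out: Moves the arm, as the interface text tells. Its arguments: {"type":"object","properties":{"targets":{"type":"array","items":{"type":"number"}},"squeeze":{"type":"number"}},"required":["targets"]}

```bash
ls; mkdir -p pics; python3 - <<'E'
from bench import r
import cv2
print(r.get_obs())
for n in("side","top","wrist"):
    print(n,r.camera_info(n)); cv2.imwrite(f"pics/{n}0.png",r.grab_frame(n))
E
```

```text
pics
{'clock': 0.0, 'joints': array([ 1.14690843,  0.47780615,  0.02234614,  1.5564391 , -0.01153445,
        1.10929723, -0.08308921]), 'qvel': array([-2.68898471e-05,  1.96663389e-04,  9.24973785e-04,  1.34250631e-03,
       -9.10211191e-04,  1.91905112e-03, -2.18663350e-03]), 'tau': array([ 1.73979224e-04, -5.96462703e+01,  1.60772167e+00, -2.81199324e+01,
        1.24388631e-02,  9.29618545e-03, -5.58718170e-06]), 'tcp_pos': array([ 0.20944173, -0.64106773,  0.23032699]), 'orientation': array([ 2.05124943,  0.32852365, -2.05206467]), 'contact_force': array([-0.38817779, -0.10771677,  0.19276083]), 'moment': array([-8.09574387e-03, -2.63064368e-05, -3.47888705e-02]), 'grip_width': 0.08536290193555217}
side {'fx': 505.7913404724435, 'fy': 505.7913404724435, 'cx': 312.96511964821354, 'cy': 239.91316631323798, 'xyz': array([ 0.18124861, -0.93067108,  0.75307385]), 'orientation': array([ 0.84483859, -0.20544053, -0.45217832])}
top {'fx': 586.2498213414052, 'fy': 586.2498213414052, 'cx': 320.8927426321778, 'cy': 234.74643930853927, 'xyz': array([ 0.4291867 , -0.20103899,  1.21411145]), 'orientation': array([ 0.083747  , -0.0803446 , -1.57047922])}
wrist {'fx': 371.64829954431775, 'fy': 371.64829954431775, 'cx': 320.91113593520265, 'cy': 234.53059000162105, 'xyz': array([ 0.27734259, -0.61895713,  0.3732398 ]), 'orientation': array([-0.24695985,  0.18111277, -1.24499508])}
```

View pics/top0.png

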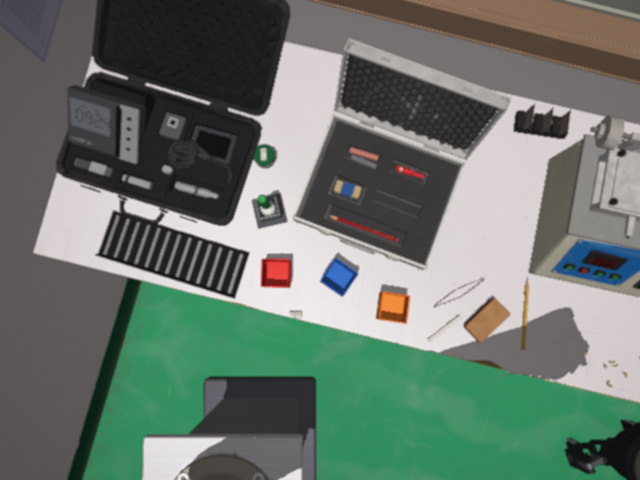

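View pics/side0.png

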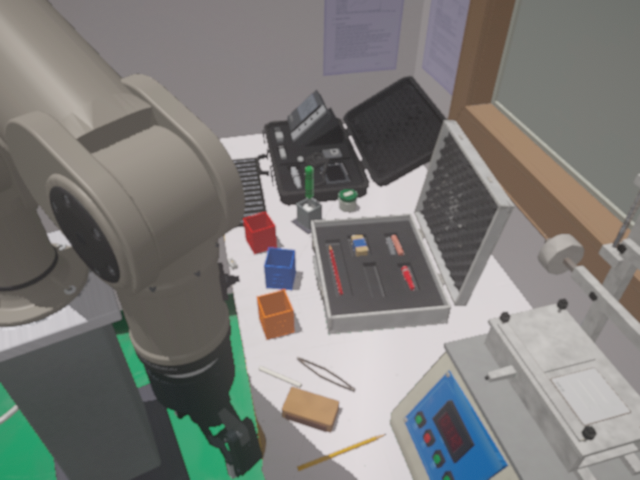

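The top view shows a red cup (277,272), a blue cup (339,277), an orange cup (394,305), the pot with brush (267,208) and the mat (173,255). The side view shows the same three cups. The candidates for yellow are the orange cup, or no cup at all. I'll check its hue and an enlarged crop.

```bash
cat > h.py <<'E'
import numpy as np, cv2
from scipy.spatial.transform import Rotation as R
from bench import r
def rays(info,px,fish=False):
    px=np.atleast_2d(px).astype(float)
    u=(px[:,0]-info['cx'])/info['fx']; v=(px[:,1]-info['cy'])/info['fy']
    if fish:
        th=np.hypot(u,v); s=np.sinc(th/np.pi); d=np.c_[u*s,-v*s,-np.cos(th)]
    else: d=np.c_[u,-v,-np.ones(len(u))]
    return R.from_rotvec(info['orientation']).apply(d)
def onplane(info,px,z,fish=False):
    d=rays(info,px,fish); o=np.array(info['xyz']); return (o+d*((z-o[2])/d[:,2])[:,None])
def proj(info,p,fish=False):
    q=R.from_rotvec(info['orientation']).inv().apply(np.atleast_2d(p)-info['xyz'])
    x,y,z=q[:,0],-q[:,1],-q[:,2]
    if fish:
        rr=np.hypot(x,y); k=np.arctan2(rr,z)/np.maximum(rr,1e-9)
    else: k=1/z
    return np.c_[info['cx']+info['fx']*x*k,info['cy']+info['fy']*y*k]
E
python3 - <<'E'
from h import *
t=cv2.imread('pics/top0.png'); s=cv2.imread('pics/side0.png'); it=r.camera_info('top'); isd=r.camera_info('side')
hs=cv2.cvtColor(t,cv2.COLOR_BGR2HSV)
for n,p in dict(red=(277,268),blue=(339,272),orange=(394,300)).items(): print(n,hs[p[1]-3:p[1]+3,p[0]-3:p[0]+3].reshape(-1,3).mean(0))
for n,p,z in [('red',(277,270),.03),('blue',(339,275),.03),('orange',(394,305),.03),('pot',(268,208),.05)]: print(n,onplane(it,p,z))
print('mat',onplane(it,[(118,212),(248,252),(236,297),(97,255)],.006))
print('bench',onplane(it,[(34,252),(400,337)],0), proj(it,[0,0,0]))
a=cv2.resize(t[180:340,220:440],None,fx=2.5,fy=2.5,interpolation=cv2.INTER_CUBIC)
b=cv2.resize(s[150:350,220:420],(400,400),interpolation=cv2.INTER_CUBIC)
c=np.zeros((400,950,3),np.uint8);c[:,:550]=a;c[:,550:]=b
cv2.imwrite('pics/crop.png',cv2.resize(c,(800,337)))
E
```

```text
red [  1.         183.88888889 232.19444444]
blue [108.94444444 180.25       198.33333333]
orange [ 13.         191.13888889 241.47222222]
red [[ 0.4818978  -0.10986418  0.03      ]]
blue [[ 0.47167171 -0.23495867  0.03      ]]
orange [[ 0.41148771 -0.3449725   0.03      ]]
pot [[ 0.60533689 -0.09251129  0.05      ]]
mat [[ 0.60403718  0.22390382  0.006     ]
 [ 0.52020183 -0.04783675  0.006     ]
 [ 0.42776696 -0.02432618  0.006     ]
 [ 0.51439154  0.26419209  0.006     ]]
bench [[ 0.52122911  0.39778293  0.        ]
 [ 0.34606573 -0.35996425  0.        ]] [[221.17278487 513.82190012]]
```

View pics/crop.png

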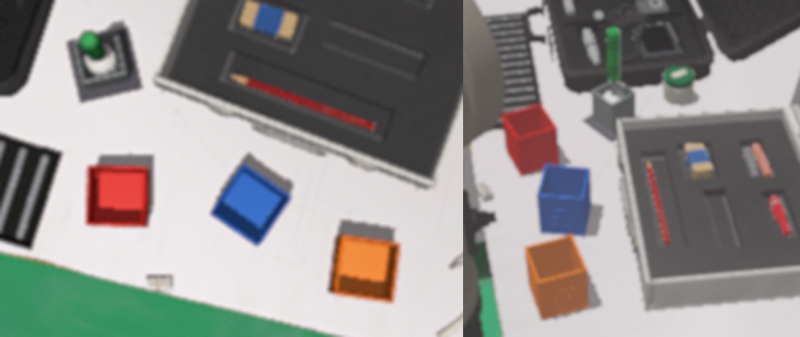

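View pics/wrist0.png

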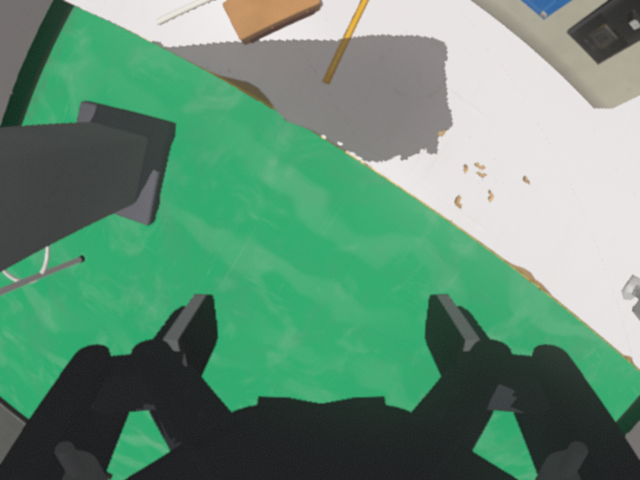

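The orange cup has hue 13 (orange), clearly not yellow (about 25–30), and red (hue 1) and blue (hue 109) read true. So yellow is absent, orange is the look-alike, and the job is red then blue. Next I'll measure them.

```bash
cat >> h.py <<'E'
HUES=dict(red=[(0,6),(174,180)],blue=[(103,116)],green=[(55,85)])
def mask(img,c,smin=110,vmin=40):
    h=cv2.cvtColor(img,cv2.COLOR_BGR2HSV); m=np.zeros(h.shape[:2],np.uint8)
    for a,b in HUES[c]: m|=cv2.inRange(h,(a,smin,vmin),(b,255,255))
    return cv2.morphologyEx(m,cv2.MORPH_OPEN,np.ones((3,3)))
def blobs(img,c,amin=60,**k):
    cs,_=cv2.findContours(mask(img,c,**k),cv2.RETR_EXTERNAL,cv2.CHAIN_APPROX_NONE)
    return [q[:,0,:] for q in sorted(cs,key=cv2.contourArea,reverse=True) if cv2.contourArea(q)>amin]
def rect(info,cont,z,fish=False):
    p=onplane(info,cont,z,fish)[:,:2]; (c,s,a)=cv2.minAreaRect((p*1000).astype(np.float32))
    a=(a+45)%90-45; return np.round(c,1),np.round(s,1),round(a,1)
def toolR(): return R.from_rotvec(r.get_obs()['orientation'])
E
python3 - <<'E'
from h import *
t=cv2.imread('pics/top0.png'); it=r.camera_info('top')
for c in('red','blue'):
    for q in blobs(t,c):
        if 230<q[:,0].mean()<380 and 240<q[:,1].mean()<320: print(c,rect(it,q,.065))
for q in blobs(t,'green',20):
    if q[:,1].mean()<300 and q[:,1].mean()>130: print('green',q.mean(0),len(q),onplane(it,q.mean(0),.15))
s=cv2.imread('pics/side0.png'); isd=r.camera_info('side')
for q in blobs(s,'green',20):
    if q[:,1].mean()<215: print('side green',q.min(0),q.max(0))
d=cv2.inRange(t,(0,0,0),(60,60,60));d[:205]=0;d[310:]=0;d[:,:90]=0;d[:,255:]=0
d=cv2.morphologyEx(d,cv2.MORPH_CLOSE,np.ones((9,9)))
cs,_=cv2.findContours(d,cv2.RETR_EXTERNAL,cv2.CHAIN_APPROX_NONE);q=max(cs,key=cv2.contourArea)[:,0]
print('mat',rect(it,q,.006),cv2.boxPoints(cv2.minAreaRect(q)))
o=r.get_obs();print(toolR().as_matrix().round(3))
E
```

```text
red (array([ 476.5, -109.7]), array([56.8, 54.8]), -0.1)
blue (array([ 467.5, -233. ]), array([53.7, 54.8]), -33.8)
green [267.93617021 156.87234043] 47 [[ 0.68583128 -0.10092383  0.15      ]]
green [263.23333333 200.96666667] 30 [[ 0.60326853 -0.09296989  0.15      ]]
green [256.87878788 154.12121212] 33 [[ 0.69106141 -0.08039574  0.15      ]]
side green [306 179] [310 189]
side green [306 166] [311 174]
mat (array([558.3,  94. ]), array([294. , 182.1]), -17.2) [[ 98.448395 254.7651  ]
 [124.76511  170.55159 ]
 [260.16727  212.86478 ]
 [233.85056  297.0783  ]]
[[-0.     0.311 -0.951]
 [ 0.001 -0.951 -0.311]
 [-1.    -0.001  0.   ]]
```

Request:
carry_out(targets=[0.0854,0,-0.4,-0.545,5.3,0,0,0.0854,0,-0.4,-0.545,5.3,0,0,0.0854,0,-0.4,-0.545,5.3,0,0,0.0854,0,-0.4,-0.545,5.3,0,0,0.0854,0,-0.4,-0.545,5.3,0,0,0.0854,0,-0.4,-0.545,5.3,0,0,0.0854,0,-0.4,-0.545,5.3,0,0,0.0854,0,-0.4,-0.545,5.3,0,0,0.0854,0,-0.4,-0.545,5.3,0,0,0.0854,0,-0.4,-0.545,5.3,0,0,0.0854,0,-0.4,-0.545,5.3,0,0,0.0854,0,-0.4,-0.545,5.3,0,0])

```text
clock: 1.65
tcp_pos: [0.6051, -0.0859, 0.2306]
orientation: [-2.147, 0.145, 2.148]
contact_force: [-0.4, -0.3, -0.6]
grip_width: 0.0853
```

```bash
python3 - <<'E'
from h import *
o=r.get_obs();print(o['clock'],o['joints'].round(2),o['tcp_pos'].round(4));print(toolR().as_matrix().round(3))
i=r.camera_info('wrist');w=r.grab_frame('wrist');cv2.imwrite('pics/w1.png',w);print(i)
for c in('red','blue'):
    for q in blobs(w,c,400)[:2]: print(c,q.min(0),q.max(0),rect(i,q,.065,True))
print(proj(i,[[.603,-.093,.154],[.517,.104,.006],[.477,-.11,.065]],True))
E
```

```text
1.65 [ 0.16  0.38 -0.16  1.71  0.06  1.06 -1.73] [ 0.6051 -0.0859  0.2306]
[[-0.    -0.138 -0.99 ]
 [ 0.004 -0.99   0.138]
 [-1.    -0.004  0.001]]
{'fx': 371.64829954431775, 'fy': 371.64829954431775, 'cx': 320.91113593520265, 'cy': 234.53059000162105, 'xyz': array([ 0.67581481, -0.09634296,  0.37337603]), 'orientation': array([-0.21005203,  0.24824645, -1.69507945])}
red [332 285] [390 363] (array([ 490.2, -108.1]), array([55.2, 84.4]), -1.5)
red [472 202] [566 233] (array([ 575.5, -274.2]), array([116.3,   6.3]), -19.9)
blue [450 288] [513 339] (array([ 489.5, -234.4]), array([87.9, 37. ]), 38.7)
blue [480 130] [503 157] (array([ 647.5, -243. ]), array([22.2, 22.4]), -16.8)
[[333.13301512 246.53204164]
 [170.76907855 297.11131349]
 [364.19370339 337.00675332]]
```

View pics/w1.png

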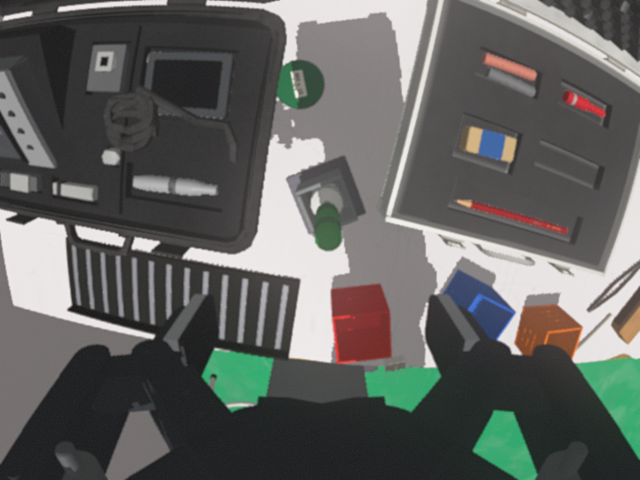

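The wrist view shows the brush's green handle (328,240), with its pot around (325,195). The mat corners are at (72,236), (299,280) and (288,357).

```bash
python3 - <<'E'
from h import *
w=cv2.imread('pics/w1.png'); i=dict(fx=371.648,fy=371.648,cx=320.911,cy=234.53,xyz=np.array([0.67581481,-0.09634296,0.37337603]),orientation=np.array([-0.21005203,0.24824645,-1.69507945]))
m=mask(w,'green',60,20)[190:260,300:350];print('handle',cv2.boundingRect(m))
print('top',onplane(i,[(328,237)],.145,True))
print('pot top corners',onplane(i,[(302,195),(342,178),(352,211),(312,228)],.055,True).round(3).tolist())
print('mat',onplane(i,[(72,236),(299,280)],.006,True).round(3).tolist(),onplane(i,[(288,357),(68,308)],.018,True).round(3).tolist())
cv2.imwrite('pics/w1c.png',cv2.resize(w[150:380,50:400],None,fx=2.2,fy=2.2,interpolation=cv2.INTER_CUBIC))
E
```

```text
handle (15, 18, 26, 41)
top [[ 0.60685618 -0.09042073  0.145     ]]
pot top corners [[0.621, -0.071, 0.055], [0.631, -0.107, 0.055], [0.6, -0.112, 0.055], [0.59, -0.075, 0.055]]
mat [[0.608, 0.222, 0.006], [0.521, -0.05, 0.006]] [[0.431, -0.023, 0.018], [0.518, 0.26, 0.018]]
```

View pics/w1c.png

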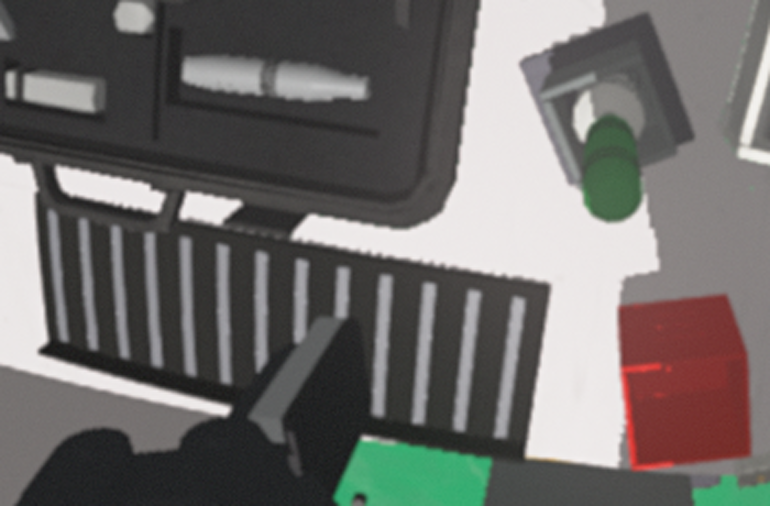

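```bash
python3 - <<'E'
from h import *
i=dict(fx=371.648,fy=371.648,cx=320.911,cy=234.53,xyz=np.array([0.67581481,-0.09634296,0.37337603]),orientation=np.array([-0.21005203,0.24824645,-1.69507945]))
for p,z in [((328,200),.050),((328,238.6),.146),((324.5,206),.055)]: print(onplane(i,[p],z,True).round(4))
print(onplane(i,[(295.5,192),(337,178),(354.5,220),(311,234)],.055,True).round(3).tolist())
c=np.array([[.608,.222],[.521,-.05],[.431,-.023],[.518,.26]]);print(c.mean(0))
E
```

```text
[[ 0.6121 -0.0925  0.05  ]]
[[ 0.6061 -0.0903  0.146 ]]
[[ 0.6082 -0.0888  0.055 ]]
[[0.624, -0.066, 0.055], [0.631, -0.103, 0.055], [0.592, -0.113, 0.055], [0.585, -0.073, 0.055]]
[0.5195  0.10225]
```

Request:
carry_out(targets=[0.0854,0.06,0.005,-0.002,0,0,0,0.0854,0.126,0.005,-0.002,0,0,0,0.0854,0.126,0.005,-0.002,0,0,0,0.0854,0.126,0.005,-0.002,0,0,0,0,0.126,0.005,-0.002,0,0,0,0,0.126,0.005,-0.002,0,0,0,0,0.126,0.005,-0.002,0,0,0,0,0.126,0.005,-0.002,0,0,0,0,0.126,0.005,-0.002,0,0,0,0,0.126,0.005,-0.002,0,0,0], squeeze=50)

```text
clock: 2.95
tcp_pos: [0.6054, -0.0942, 0.105]
orientation: [-2.146, 0.151, 2.147]
contact_force: [-1.0, 1.3, 5.8]
grip_width: 0.0164
```

Request:
carry_out(targets=[0,-0.05,0,0,0,0,0,0,-0.1,0,0,0,0,0,0,-0.1,0,0,0,0,0,0,-0.1,0.016,0.06,0,0,0,0,-0.1,0.033,0.12,0,0,0,0,-0.1,0.033,0.125,0,0,0,0,-0.1,0.033,0.125,0,0,0])

```text
clock: 3.82
tcp_pos: [0.4769, -0.1093, 0.2046]
orientation: [-2.146, 0.151, 2.147]
contact_force: [0.1, 0.5, -0.5]
grip_width: 0.0168
```

```bash
python3 - <<'E'
from h import *
o=r.get_obs();print(o['clock'],o['tcp_pos'].round(4),o['grip_width']);print(toolR().as_matrix().round(3))
for n in('top','side'):
    f=r.grab_frame(n);cv2.imwrite(f'pics/{n}2.png',f)
t=cv2.imread('pics/top2.png')
for c in('red','blue'):
    for q in blobs(t,c): 
        if 230<q[:,0].mean()<380 and 240<q[:,1].mean()<320: print(c,rect(r.camera_info('top'),q,.065))
s=cv2.imread('pics/side2.png')
c=np.hstack([cv2.resize(t[170:340,200:400],(400,340),interpolation=cv2.INTER_CUBIC),cv2.resize(s[120:290,180:380],(400,340),interpolation=cv2.INTER_CUBIC)])
cv2.imwrite('pics/c2.png',c)
p=o['tcp_pos']-[0,0,.101];print(proj(r.camera_info('side'),[p,p+[0,0,.046],p+[0,0,.08]]))
E
```

```text
3.825 [ 0.4769 -0.1093  0.2046] 0.01683376765259568
[[-0.001 -0.142 -0.99 ]
 [ 0.002 -0.99   0.142]
 [-1.    -0.002  0.001]]
blue (array([ 467.7, -232.8]), array([53.1, 54.8]), -33.8)
[[258.06799182 206.96591374]
 [256.45413372 189.20300448]
 [255.20078104 175.4079938 ]]
```

View pics/c2.png

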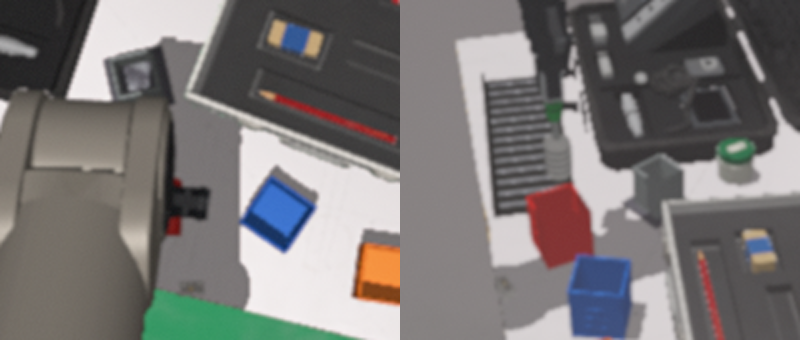

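The brush hangs upright, with its tip at side pixel (259,209), as predicted, over the red cup. Now I'll scrub.

Request:
carry_out(targets=[0,0.05,0,0,0,0,0,0,0.08,0,0,0,0,0,0,0.098,0,0,0,0,0,0,0.098,0,0,0,0,0,0,0.098,0,0,0,0,0,0,0.098,0,0,0,0,0])

```text
clock: 4.68
tcp_pos: [0.4791, -0.1088, 0.1074]
orientation: [-2.148, 0.15, 2.145]
contact_force: [-0.6, 0.2, -1.0]
grip_width: 0.0166
```

Request:
carry_out(targets=[0,0.004,0,0,0,0,0,0,0.004,0,0,0,0,0,0,0.004,0,0,0,0,0])

```text
clock: 5.05
tcp_pos: [0.4796, -0.1088, 0.1038]
orientation: [-2.15, 0.15, 2.144]
contact_force: [0.7, 0.3, 2.9]
grip_width: 0.0166
```

Request:
carry_out(targets=[0,-0.045,0,0,0,0,0,0,-0.045,0,0,0,0,0,0,-0.045,0,0,0,0,0,0,-0.002,0,0,0,0,0,0,0,0,0,0,0,0,0,0,0,0,0,0,0,0,0,0,0,0,0,0])

```text
clock: 5.92
tcp_pos: [0.479, -0.1087, 0.1035]
orientation: [-2.148, 0.15, 2.145]
contact_force: [-0.6, 0.1, -0.5]
grip_width: 0.0166
```

Request:
carry_out(targets=[0,-0.06,0,0,0,0,0,0,-0.1,0,0,0,0,0,0,-0.1,0,0,0,0,0,0,-0.1,0.06,-0.003,0,0,0,0,-0.1,0.12,-0.006,0,0,0,0,-0.1,0.124,-0.006,0,0,0,0,-0.1,0.124,-0.006,0,0,0])

```text
clock: 6.8
tcp_pos: [0.4665, -0.2321, 0.2021]
orientation: [-2.145, 0.149, 2.147]
contact_force: [0.0, 0.9, -0.3]
grip_width: 0.0167
```

```bash
python3 - <<'E'
from h import *
o=r.get_obs();print(o['clock'],o['tcp_pos'].round(4),o['grip_width'])
for n in('top','side'):
    f=r.grab_frame(n);cv2.imwrite(f'pics/{n}3.png',f)
    i=r.camera_info(n)
    for c in('red','blue'):
      for q in blobs(f,c): 
        w=q.mean(0)
        if (n=='top' and 230<w[0]<380 and 240<w[1]<320) or (n=='side' and 230<w[0]<300 and 200<w[1]<300): print(n,c,q.min(0),q.max(0),rect(i,q,.065))
isd=r.camera_info('side')
p=o['tcp_pos']-[0,0,.101];print(proj(isd,[p,[.4677,-.2328,.065]]))
def box(cx,cy,a,z):
    k=R.from_euler('z',a,degrees=True).apply(28*np.array([[1,1,0],[1,-1,0],[-1,-1,0],[-1,1,0]])/1000); return k+[cx,cy,z]
print(proj(isd,box(.4677,-.2328,-33.8,.065)).round(0).tolist())
t=cv2.imread('pics/top3.png');s=cv2.imread('pics/side3.png')
cv2.imwrite('pics/c3.png',np.hstack([cv2.resize(t[170:340,200:400],(400,340),interpolation=cv2.INTER_CUBIC),cv2.resize(s[150:320,180:380],(400,340),interpolation=cv2.INTER_CUBIC)]))
E
```

```text
6.8 [ 0.4665 -0.2321  0.2021] 0.016744144327310004
top red [261 258] [290 286] (array([ 476.5, -109.7]), array([56.8, 54.8]), -0.1)
side red [243 212] [274 252] (array([ 463.6, -140.3]), array([131.1,  59.6]), -14.7)
side blue [265 249] [294 288] (array([ 454.9, -263.4]), array([107.3,  57.2]), -32.6)
[[277.66564934 242.73823484]
 [279.19677341 256.28875574]]
[[295.0, 248.0], [291.0, 267.0], [263.0, 265.0], [268.0, 246.0]]
```

View pics/c3.png

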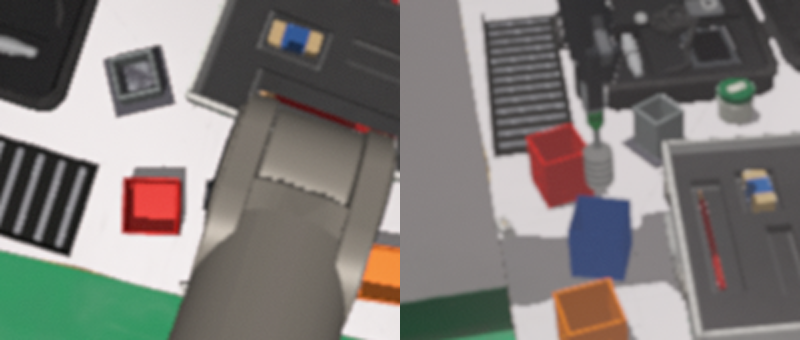

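Request:
carry_out(targets=[0,0.05,0,0,0,0,0,0,0.08,0,0,0,0,0,0,0.098,0,0,0,0,0,0,0.098,0,0,0,0,0,0,0.098,0,0,0,0,0,0,0.099,0,0,0,0,0])

```text
clock: 7.65
tcp_pos: [0.4678, -0.2302, 0.1042]
orientation: [-2.15, 0.146, 2.147]
contact_force: [-0.4, -0.4, -0.2]
grip_width: 0.0168
```

Request:
carry_out(targets=[0,-0.045,0,0,0,0,0,0,-0.045,0,0,0,0,0,0,-0.045,0,0,0,0,0,0,0,0,0,0,0,0,0,0,0,0,0,0,0,0,0.001,0,0,0,0,0,0,0.002,0,0,0,0,0])

```text
clock: 8.52
tcp_pos: [0.4677, -0.2301, 0.1022]
orientation: [-2.149, 0.146, 2.147]
contact_force: [0.0, 0.6, -0.9]
grip_width: 0.017
```

Request:
carry_out(targets=[0,0.004,0,0,0,0,0,0,0.004,0,0,0,0,0,0,0.004,0,0,0,0,0])

```text
clock: 8.9
tcp_pos: [0.4688, -0.2306, 0.1001]
orientation: [-2.152, 0.147, 2.144]
contact_force: [-2.2, 0.4, 13.0]
grip_width: 0.0166
```

```bash
python3 - <<'E'
from h import *
o=r.get_obs();print(o['clock'],o['tcp_pos'].round(4),o['contact_force'])
s=r.grab_frame('side');cv2.imwrite('pics/side4.png',s)
cv2.imwrite('pics/c4.png',cv2.resize(s[190:310,220:340],(480,480),interpolation=cv2.INTER_CUBIC))
E
```

```text
8.9 [ 0.4688 -0.2306  0.1001] [-2.18443064  0.44155572 13.01434502]
```

View pics/c4.png

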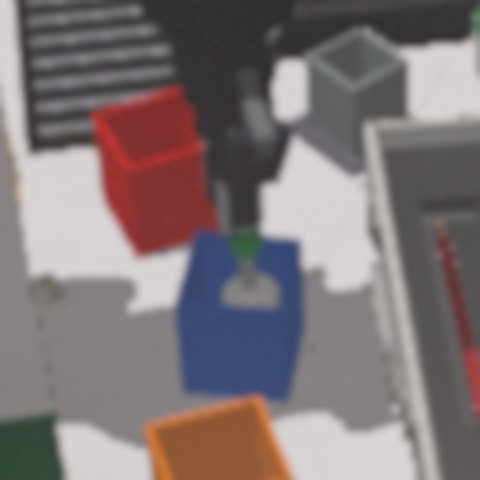

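Contact of 13 N confirms the brush is on the blue cup's floor, and in the picture its head sits inside the cup at crop pixel (250,290). Next I'll return the brush to its pot.

Request:
carry_out(targets=[0,-0.05,0,0,0,0,0,0,-0.105,0,0,0,0,0,0,-0.105,0,0,0,0,0,0,-0.105,-0.045,-0.035,0,0,0,0,-0.105,-0.09,-0.07,0,0,0,0,-0.105,-0.13,-0.1,0,0,0,0,-0.105,-0.157,-0.118,0,0,0,0,-0.105,-0.157,-0.118,0,0,0,0,-0.105,-0.157,-0.118,0,0,0])

```text
clock: 10.07
tcp_pos: [0.606, -0.0924, 0.2048]
orientation: [-2.15, 0.148, 2.147]
contact_force: [0.0, -0.1, -0.9]
grip_width: 0.0165
```

```bash
python3 - <<'E'
from h import *
o=r.get_obs();print(o['clock'],o['tcp_pos'].round(4));print(toolR().as_matrix().round(3))
s=r.grab_frame('side');i=r.camera_info('wrist');w=r.grab_frame('wrist');cv2.imwrite('pics/s5.png',s);cv2.imwrite('pics/w5.png',w)
p=o['tcp_pos']-[0,0,.099];print(proj(r.camera_info('side'),[p,[.608,-.089,.055]]),proj(i,[[.608,-.089,.055]],True))
cv2.imwrite('pics/c5.png',np.hstack([cv2.resize(s[140:240,250:370],(480,400),interpolation=cv2.INTER_CUBIC),w[140:340,240:400].repeat(2,0).repeat(2,1)]))
E
```

```text
10.075 [ 0.606  -0.0924  0.2048]
[[ 0.002 -0.139 -0.99 ]
 [ 0.002 -0.99   0.139]
 [-1.    -0.002 -0.001]]
[[308.25615624 186.04337536]
 [308.54175052 203.24405117]] [[315.89814791 215.34838546]]
```

View pics/c5.png

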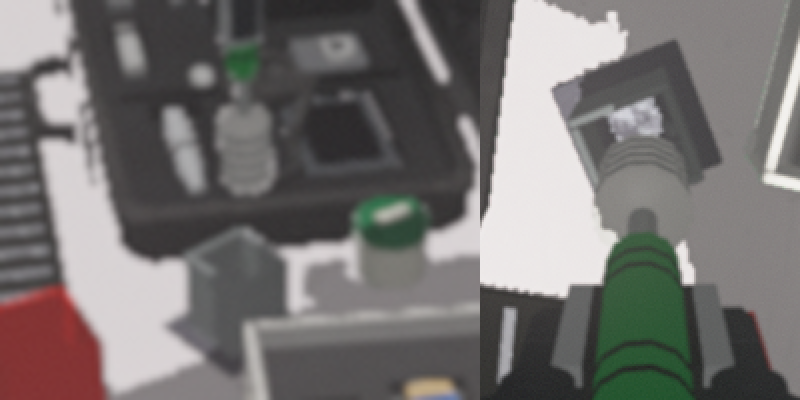

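```bash
python3 - <<'E'
from h import *
i=r.camera_info('side');w=r.camera_info('wrist')
print('tip',onplane(i,[(311.5,187.5)],.106),onplane(w,[(322.5,222.5)],.106,True))
print('pot',onplane(i,[(309.3,205)],.055),onplane(w,[(316,210)],.055,True))
E
```

```text
tip [[ 0.60964712 -0.1011162   0.106     ]] [[ 0.61442309 -0.09534129  0.106     ]]
pot [[ 0.60644262 -0.09584852  0.055     ]] [[ 0.61248009 -0.08988386  0.055     ]]
```

Request:
carry_out(targets=[0,0.0,-0.003,0.001,0,0,0,0,0.03,-0.003,0.001,0,0,0,0,0.06,-0.003,0.001,0,0,0,0,0.07,-0.003,0.001,0,0,0,0,0.07,-0.003,0.001,0,0,0])

```text
clock: 10.8
tcp_pos: [0.6053, -0.0902, 0.1353]
orientation: [-2.149, 0.15, 2.146]
contact_force: [0.5, 0.2, -0.3]
grip_width: 0.0169
```

No contact and the tip is inside the well, so I'll lower it the rest and release.

Request:
carry_out(targets=[0,0.02,0,0,0,0,0,0,0.034,0,0,0,0,0,0,0.034,0,0,0,0,0,0,0.034,0,0,0,0,0,0.03,0.034,0,0,0,0,0,0.0854,0.034,0,0,0,0,0,0.0854,0.034,0,0,0,0,0,0.0854,0.034,0,0,0,0,0,0.0854,0.034,0,0,0,0,0,0.0854,-0.03,0,0,0,0,0,0.0854,-0.1,0,0,0,0,0,0.0854,-0.1,0,0,0,0,0])

```text
clock: 12.3
tcp_pos: [0.608, -0.0905, 0.2408]
orientation: [-2.159, 0.151, 2.135]
contact_force: [0.0, -0.2, 0.2]
grip_width: 0.0852
```

```bash
python3 - <<'E'
from h import *
o=r.get_obs();print(o['clock'],o['tcp_pos'].round(4))
t=r.grab_frame('top');s=r.grab_frame('side');cv2.imwrite('pics/t6.png',t);cv2.imwrite('pics/s6.png',s)
for q in blobs(s,'green',15):
    if q[:,1].mean()<215: print('side green',q.min(0),q.max(0))
p=np.array([.606,-.091,0]);print(proj(r.camera_info('side'),[p+[0,0,.08],p+[0,0,.152]]))
for c in('red','blue'):
    for q in blobs(t,c): 
        w=q.mean(0)
        if 230<w[0]<380 and 240<w[1]<320: print(c,q.min(0),q.max(0),rect(r.camera_info('top'),q,.065))
E
```

```text
12.3 [ 0.608  -0.0905  0.2408]
side green [308 179] [313 189]
side green [309 167] [313 174]
[[308.07700984 195.10670648]
 [307.80035971 168.20918278]]
red [261 258] [290 286] (array([ 475.9, -110.2]), array([56.2, 55.1]), -2.2)
blue [322 259] [356 294] (array([ 467.7, -232.8]), array([53.1, 54.8]), -33.8)
```

Request:
carry_out(targets=[0.0854,0,0.02,0.06,-2,0,0,0.0854,0,0.038,0.128,-4,0,0,0.0854,0,0.038,0.128,-6,0,0,0.0854,0,0.038,0.128,-8,0,0,0.0854,0.05,0.038,0.128,-10,0,0,0.0854,0.09,0.038,0.128,-12,0,0,0.0854,0.09,0.038,0.128,-14,0,0,0.0854,0.09,0.038,0.128,-16,0,0,0.0854,0.09,0.038,0.128,-18,0,0,0.0854,0.09,0.038,0.128,-19.4,0,0,0.0854,0.09,0.038,0.128,-19.4,0,0,0.0854,0.09,0.038,0.128,-19.4,0,0])

```text
clock: 13.9
tcp_pos: [0.4734, -0.1098, 0.1452]
orientation: [1.228, 1.198, -1.222]
contact_force: [0.0, -0.0, 0.8]
grip_width: 0.0856
```

```bash
python3 - <<'E'
from h import *
o=r.get_obs();print(o['clock'],o['tcp_pos'].round(4),o['joints'].round(2));print(toolR().as_matrix().round(3))
i=r.camera_info('wrist');w=r.grab_frame('wrist');cv2.imwrite('pics/w7.png',w)
for c in('red','blue'):
    for q in blobs(w,c,400)[:1]: print(c,q.min(0),q.max(0),rect(i,q,.065,True))
E
```

```text
13.9 [ 0.4734 -0.1098  0.1452] [ 0.46  0.31 -0.42  2.06  0.17  0.8  -0.08]
[[ 0.003  1.    -0.022]
 [ 0.002 -0.022 -1.   ]
 [-1.     0.003 -0.002]]
red [281 184] [370 280] (array([ 476.3, -103.1]), array([63.1, 55.3]), -1.4)
blue [272 318] [364 402] (array([ 472.6, -202.5]), array([76.3, 69.8]), -9.4)
```

View pics/w7.png

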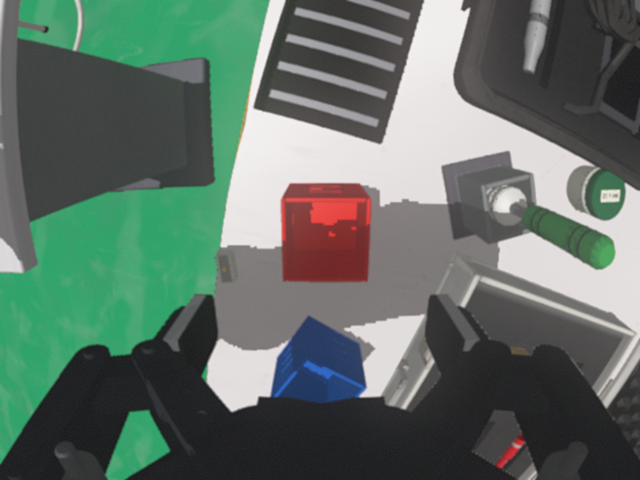

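The wrist view shows the red cup centred between the jaws at (325,232) and the brush standing in its pot. I'll grasp red high on its walls.

Request:
carry_out(targets=[0.0854,0.06,0.0025,0,0,0,0,0.0854,0.115,0.0025,0,0,0,0,0.0854,0.115,0.0025,0,0,0,0,0.05,0.115,0.0025,0,0,0,0,0.05,0.115,0.0025,0,0,0,0,0.05,0.115,0.0025,0,0,0,0,0.05,0.115,0.0025,0,0,0,0,0.05,0.115,0.0025,0,0,0,0,0.05,0.06,0.0025,0,0,0,0,0.05,0,0.0025,0,0,0,0,0.05,-0.06,0.0025,0,0,0,0,0.05,-0.06,0.0025,0,0,0,0], squeeze=40)

```text
clock: 15.45
tcp_pos: [0.4794, -0.1105, 0.2116]
orientation: [1.231, 1.186, -1.215]
contact_force: [-0.4, -0.0, -0.6]
grip_width: 0.0557
```

Request:
carry_out(targets=[0.05,-0.02,0.01,-0.06,1,0,0,0.05,-0.04,0.02,-0.12,2,0,0,0.05,-0.04,0.03,-0.18,3,0,0,0.05,-0.04,0.042,-0.241,3,0,0,0.05,-0.04,0.042,-0.241,3,0,0,0.05,-0.04,0.042,-0.241,3,0,0])

```text
clock: 16.2
tcp_pos: [0.5255, 0.1292, 0.2514]
orientation: [1.421, 1.05, -1.403]
contact_force: [0.7, -0.4, -0.4]
grip_width: 0.0555
```

Request:
carry_out(targets=[0.05,0,0,0,0,2,0,0.05,0,0,0,0,4,0,0.05,0,0,0,0,6,0,0.05,0,0,0,0,8,0,0.05,0,0,0,0,10,0,0.05,0,0,0,0,12,0,0.05,0,0,0,0,13,0,0.05,0,0,0,0,13,0,0.05,0,0,0,0,13,0])

```text
clock: 17.32
tcp_pos: [0.5256, 0.1287, 0.2515]
orientation: [2.264, 1.692, -0.49]
contact_force: [0.2, -0.9, 0.0]
grip_width: 0.0551
```

```bash
python3 - <<'E'
from h import *
o=r.get_obs();print(o['clock'],o['tcp_pos'].round(4),o['joints'].round(2),o['grip_width']);M=toolR().as_matrix();print(M.round(3))
for n in('side','top'): cv2.imwrite(f'pics/{n}8.png',r.grab_frame(n))
E
```

```text
17.325 [0.5256 0.1287 0.2515] [ 0.98  0.58 -0.96  2.13 -1.06  0.77  0.72] 0.05510391644240356
[[ 0.26   0.96  -0.105]
 [ 0.868 -0.28  -0.41 ]
 [-0.423  0.015 -0.906]]
```

Tilted to 65° as planned, with the joints in range. I'll lower until the cup's edge nearly touches the mat.

Request:
carry_out(targets=[0.05,0.028,0,0.043,0,0,0,0.05,0.057,-0.001,0.087,0,0,0,0.05,0.085,-0.002,0.13,0,0,0,0.05,0.106,-0.003,0.161,0,0,0,0.05,0.114,-0.003,0.173,0,0,0,0.05,0.114,-0.003,0.173,0,0,0,0.05,0.114,-0.003,0.173,0,0,0])

```text
clock: 18.3
tcp_pos: [0.5352, 0.1581, 0.0485]
orientation: [2.261, 1.692, -0.485]
contact_force: [-1.2, -0.4, -1.3]
grip_width: 0.0553
```

```bash
python3 - <<'E'
from h import *
o=r.get_obs();print(o['clock'],o['tcp_pos'].round(4),o['joints'].round(2),o['contact_force'])
t=r.grab_frame('top');s=r.grab_frame('side')
cv2.imwrite('pics/c9.png',np.hstack([cv2.resize(t[170:320,80:300],(440,300)),cv2.resize(s[100:250,200:380],(360,300))]))
E
```

```text
18.3 [0.5352 0.1581 0.0485] [ 0.87  1.07 -0.9   2.13 -1.1   0.42  1.12] [-1.17485043 -0.35318799 -1.29377497]
```

View pics/c9.png

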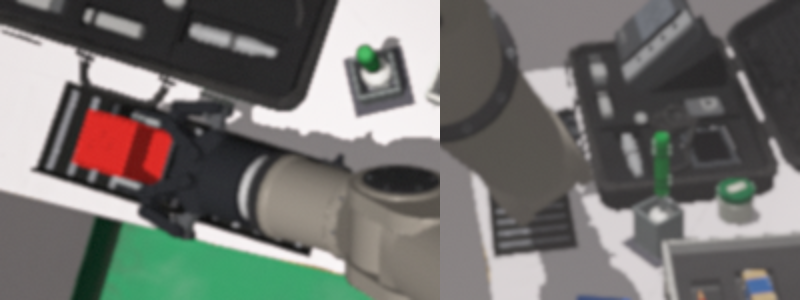

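Request:
carry_out(targets=[0.075,0,0,0,0,0,0,0.075,0,0,0,0,0,0,0.075,0,0,0,0,0,0,0.075,0,0,0,0,0,0,0.075,-0.05,0,0,0,0,0,0.075,-0.1,0,0,0,0,0,0.075,-0.12,0,-0.05,0,-2,0,0.075,-0.15,0,-0.1,0,-4,0,0.075,-0.15,0,-0.1,0,-6,0,0.075,-0.15,0,-0.1,0,-8,0,0.075,-0.15,0,-0.1,0,-10,0,0.075,-0.15,0,-0.1,0,-13,0])

```text
clock: 19.9
tcp_pos: [0.5058, 0.0687, 0.2032]
orientation: [1.53, 1.13, -1.32]
contact_force: [-0.4, 0.4, -1.3]
grip_width: 0.0747
```

Request:
carry_out(targets=[0.075,0,0,0,0,0,0,0.075,0,0,0,0,0,0])

```text
clock: 20.15
tcp_pos: [0.5049, 0.0688, 0.2026]
orientation: [1.529, 1.133, -1.32]
contact_force: [0.0, 0.4, -0.8]
grip_width: 0.0752
```

```bash
python3 - <<'E'
from h import *
o=r.get_obs();print(o['clock'],o['tcp_pos'].round(4),o['joints'].round(2));print(toolR().as_matrix().round(3))
t=r.grab_frame('top');i=r.camera_info('wrist');w=r.grab_frame('wrist');cv2.imwrite('pics/t10.png',t);cv2.imwrite('pics/w10.png',w)
for q in blobs(t,'red'): 
    if q[:,1].mean()>200 and q[:,0].mean()<300: print('top',q.min(0),q.max(0),rect(r.camera_info('top'),q,.062))
for q in blobs(t,'blue'): 
    if q[:,1].mean()>240 and q[:,0].mean()<400: print('topblue',rect(r.camera_info('top'),q,.065))
cv2.imwrite('pics/c10.png',np.hstack([cv2.resize(t[190:310,80:260],(480,320)),cv2.resize(w,(427,320))])[:,:800])
for q in blobs(w,'red',400)[:1]: print('w',q.min(0),q.max(0),rect(i,q,.062,True))
E
```

```text
20.15 [0.5049 0.0688 0.2026] [ 0.18  0.24 -0.42  2.   -0.01  0.84 -0.5 ]
[[ 0.053  0.961 -0.272]
 [ 0.123 -0.277 -0.953]
 [-0.991  0.017 -0.133]]
topblue (array([ 467.5, -233. ]), array([53.7, 54.8]), -33.8)
w [287 102] [360 185] (array([530.8, 142.7]), array([66.2, 57.2]), -16.0)
```

View pics/c10.png

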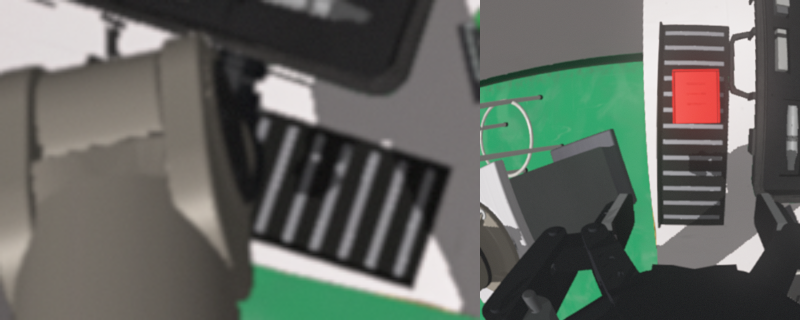

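The red cup lies flat on the mat at (0.531, 0.143), 66 x 57 mm, mouth toward −y. I'll move above its closed end to regrasp.

Request:
carry_out(targets=[0.075,0.03,0.003,-0.04,0,-1,0,0.075,0.06,0.003,-0.079,0,-2,0,0.075,0.111,0.003,-0.079,0,-3.1,0,0.075,0.111,0.003,-0.079,0,-3.1,0,0.075,0.111,0.003,-0.079,0,-3.1,0])

```text
clock: 20.88
tcp_pos: [0.5359, 0.1525, 0.1033]
orientation: [1.307, 0.958, -1.482]
contact_force: [0.4, -0.5, 0.2]
grip_width: 0.0749
```

```bash
python3 - <<'E'
from h import *
o=r.get_obs();print(o['clock'],o['tcp_pos'].round(4),o['joints'].round(2));M=toolR().as_matrix();print(M.round(3))
print((M.T@(np.array([.535,.1566,.02])-o['tcp_pos'])).round(4))
i=r.camera_info('wrist');w=r.grab_frame('wrist');cv2.imwrite('pics/w11.png',w)
for q in blobs(w,'red',400)[:1]: print('w',q.min(0),q.max(0),rect(i,q,.062,True))
E
```

```text
20.875 [0.5359 0.1525 0.1033] [-0.19  0.5  -0.34  1.88  0.35  0.9  -1.02]
[[-0.024  0.959 -0.283]
 [-0.136 -0.284 -0.949]
 [-0.99   0.016  0.137]]
[ 0.082  -0.0034 -0.0151]
w [261 186] [370 323] (array([532.7, 150.2]), array([82.5, 57. ]), -14.9)
```

Request:
carry_out(targets=[0.075,0.04,-0.003,-0.008,0,0,0,0.075,0.082,-0.003,-0.015,0,0,0,0.075,0.082,-0.003,-0.015,0,0,0,0.075,0.082,-0.003,-0.015,0,0,0,0.05,0.082,-0.003,-0.015,0,0,0,0.05,0.082,-0.003,-0.015,0,0,0,0.05,0.082,-0.003,-0.015,0,0,0,0.05,0.082,-0.003,-0.015,0,0,0,0.05,0.082,-0.003,-0.015,0,0,0,0.05,0.02,-0.003,-0.015,0,0,0,0.05,-0.06,-0.003,-0.015,0,0,0,0.05,-0.06,-0.003,-0.015,0,0,0])

```text
clock: 22.42
tcp_pos: [0.5415, 0.1777, 0.1671]
orientation: [1.317, 0.955, -1.473]
contact_force: [-0.1, 0.7, -1.5]
grip_width: 0.0555
```

Request:
carry_out(targets=[0.05,0,0,0,0,2,0,0.05,0,0,0,0,4,0,0.05,0,0,0,0,6,0,0.05,0,0,0,0,8,0,0.05,0,0,0,0,10,0,0.05,0,0,0,0,12,0,0.05,0,0,0,0,14,0,0.05,0,0,0,0,15.2,0,0.05,0,0,0,0,15.2,0,0.05,0,0,0,0,15.2,0])

```text
clock: 23.68
tcp_pos: [0.5416, 0.1781, 0.1678]
orientation: [2.3, 1.71, -0.416]
contact_force: [0.3, 0.2, -0.5]
grip_width: 0.0556
```

```bash
python3 - <<'E'
from h import *
o=r.get_obs();print(o['clock'],o['tcp_pos'].round(4),o['joints'].round(2));M=toolR().as_matrix();print(M.round(3))
m=np.array([.29,.957]);C=np.array([.518,.104]);T=C+.096*m
print(T,(M.T@(np.array([*T,.057])-o['tcp_pos'])).round(4))
i=r.camera_info('top');t=r.grab_frame('top');cv2.imwrite('pics/t12.png',t)
s=r.grab_frame('side');cv2.imwrite('pics/c12.png',np.hstack([cv2.resize(t[170:320,80:300],(440,300)),cv2.resize(s[100:250,200:380],(360,300))]))
E
```

```text
23.675 [0.5416 0.1781 0.1678] [ 1.05  1.08 -1.26  2.15 -0.61  0.33  0.49]
[[ 0.272  0.959 -0.081]
 [ 0.889 -0.283 -0.36 ]
 [-0.368  0.026 -0.929]]
[0.54584  0.195872] [ 0.0578 -0.0038  0.0963]
```

View pics/c12.png

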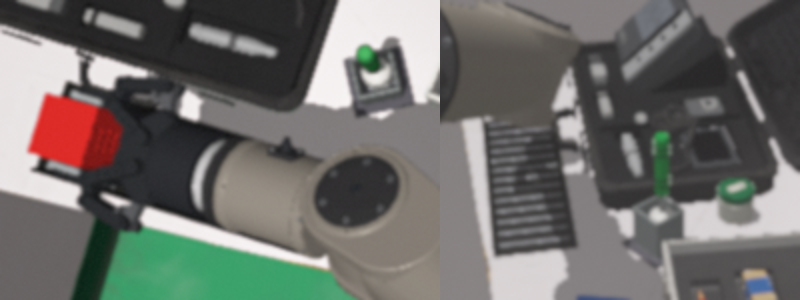

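```bash
python3 - <<'E'
from h import *
o=r.get_obs();M=toolR().as_matrix();i=r.camera_info('top')
p=proj(i,[o['tcp_pos'],o['tcp_pos']-M[:,0]*.022]);print((p-[80,170])*2)
m=np.array([.28,.96,0]);n=np.array([.96,-.28,0])
for a,v in [(18,15),(-36,28),(2,-49),(-52,-35)]:
    for s in(-28,28):print(a,v,s,((proj(i,o['tcp_pos']+(m*a+n*s+np.array([0,0,v]))/1000)-[80,170])*2).round(0))
E
```

```text
[[ 61.54195992 126.92135151]
 [ 79.95721977 132.60160095]]
18 15 -28 [[ 26. 150.]]
18 15 28 [[46. 89.]]
-36 28 -28 [[ 79. 166.]]
-36 28 28 [[ 99. 104.]]
2 -49 -28 [[ 69. 160.]]
2 -49 28 [[ 88. 103.]]
-52 -35 -28 [[119. 176.]]
-52 -35 28 [[138. 118.]]
```

The cup projects where predicted, with its bottom facing up at (65,130) in the left crop. Lowering it.

Request:
carry_out(targets=[0.05,0.02,-0.001,0.03,0,0,0,0.05,0.04,-0.003,0.065,0,0,0,0.05,0.052,-0.004,0.087,0,0,0,0.05,0.058,-0.004,0.096,0,0,0,0.05,0.058,-0.004,0.096,0,0,0,0.05,0.058,-0.004,0.096,0,0,0])

```text
clock: 24.52
tcp_pos: [0.5466, 0.1962, 0.0588]
orientation: [2.294, 1.708, -0.413]
contact_force: [0.1, -0.1, -0.2]
grip_width: 0.0558
```

```bash
python3 - <<'E'
from h import *
o=r.get_obs();print(o['clock'],o['tcp_pos'].round(4),o['joints'].round(2),o['contact_force'].round(1));M=toolR().as_matrix();print(M.round(3))
E
```

```text
24.525 [0.5466 0.1962 0.0588] [ 0.97  1.3  -1.16  2.12 -0.54  0.2   0.63] [ 0.1 -0.1 -0.2]
[[ 0.272  0.959 -0.076]
 [ 0.888 -0.281 -0.364]
 [-0.371  0.032 -0.928]]
```

Request:
carry_out(targets=[0.075,0,0,0,0,0,0,0.075,0,0,0,0,0,0,0.075,0,0,0,0,0,0,0.075,0,0,0,0,0,0,0.075,-0.05,0,0,0,0,0,0.075,-0.1,0,0,0,0,0,0.075,-0.12,0,-0.05,0,-2,0,0.075,-0.15,0,-0.1,0,-4,0,0.075,-0.15,0,-0.1,0,-6,0,0.075,-0.15,0,-0.1,0,-8,0,0.075,-0.15,0,-0.1,0,-10,0,0.075,-0.15,0,-0.1,0,-12,0])

```text
clock: 26.02
tcp_pos: [0.5131, 0.0989, 0.2085]
orientation: [1.623, 1.182, -1.241]
contact_force: [-0.4, -0.5, -0.4]
grip_width: 0.0751
```

```bash
python3 - <<'E'
from h import *
o=r.get_obs();print(o['clock'],o['tcp_pos'].round(4),o['joints'].round(2));print(toolR().as_matrix().round(3))
t=r.grab_frame('top');i=r.camera_info('wrist');w=r.grab_frame('wrist');cv2.imwrite('pics/w13.png',w);cv2.imwrite('pics/t13.png',t)
for q in blobs(w,'red',400)[:1]: print('w',q.min(0),q.max(0),rect(i,q,.071,True))
for q in blobs(t,'blue'): 
    if q[:,1].mean()>240 and q[:,0].mean()<400: print('topblue',rect(r.camera_info('top'),q,.065))
E
```

```text
26.025 [0.5131 0.0989 0.2085] [ 0.41  0.27 -0.69  2.   -0.03  0.78 -0.51]
[[ 0.098  0.959 -0.266]
 [ 0.219 -0.281 -0.934]
 [-0.971  0.034 -0.238]]
w [290 142] [361 213] (array([540.6, 170.9]), array([57.6, 57. ]), -16.0)
topblue (array([ 467.7, -232.9]), array([53.3, 55. ]), -34.7)
```

View pics/w13.png

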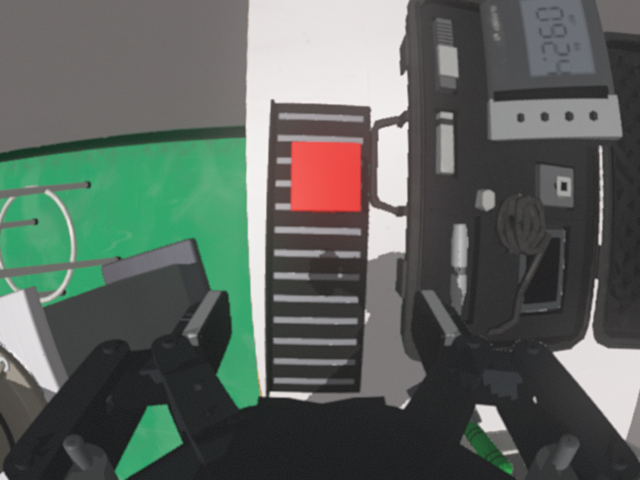

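Red stands mouth-down on the mat: a square face spanning (291,142)–(361,212), measuring 57x57 mm at the expected top height. I'll check it against the mat corners (272,102), (371,107), (360,391) and (267,395), then plan for blue.

```bash
python3 - <<'E'
from h import *
i=r.camera_info('wrist')
a=onplane(i,[(371,107),(360,391)],.006,True)[:,:2];b=onplane(i,[(272,101),(267,395)],.018,True)[:,:2]
c=np.vstack([a,b]);print(c.round(3).tolist());C=c.mean(0);m=(c[0]-c[1]+c[2]-c[3]);m/=np.linalg.norm(m);n=np.array([m[1],-m[0]])
d=np.array([.5406,.1709])-C;print('C',C,'m',m,'red in mat',d@n,d@m, [np.linalg.norm(x) for x in(c[0]-c[1],c[2]-c[3],c[0]-c[2])])
o=r.get_obs();M=toolR().as_matrix();
print((M.T@(np.array([.4677,-.2328,.15])-o['tcp_pos'])).round(4))
E
```

```text
[[0.608, 0.237], [0.521, -0.045], [0.514, 0.264], [0.428, -0.017]]
C [0.51796023 0.10985596] m [0.29285591 0.95615659] red in mat 0.0037700617988657204 0.06499785309449241 [np.float64(0.2945574538773852), np.float64(0.29338606506120973), np.float64(0.0982380797841593)]
[-0.0235  0.0446  0.3458]
```

Request:
carry_out(targets=[0.08,-0.01,0.01,0.05,0,-1,0,0.08,-0.025,0.017,0.11,0,-2,0,0.08,-0.04,0.025,0.17,0,-2.8,0,0.08,-0.055,0.035,0.23,0,-2.8,0,0.08,-0.07,0.045,0.29,0,-2.8,0,0.08,-0.077,0.05,0.322,0,-2.8,0,0.08,-0.077,0.05,0.322,0,-2.8,0,0.08,-0.077,0.05,0.322,0,-2.8,0])

```text
clock: 27.12
tcp_pos: [0.4731, -0.2231, 0.2072]
orientation: [1.42, 1.044, -1.377]
contact_force: [-0.3, 0.1, -0.0]
grip_width: 0.0798
```

```bash
python3 - <<'E'
from h import *
o=r.get_obs();print(o['clock'],o['tcp_pos'].round(4),o['joints'].round(2));M=toolR().as_matrix();print(M.round(3))
i=r.camera_info('wrist');w=r.grab_frame('wrist');cv2.imwrite('pics/w14.png',w)
for q in blobs(w,'blue',400)[:2]: print('w',q.min(0),q.max(0),rect(i,q,.065,True),rect(i,q,.03,True))
print((M.T@(np.array([.4677,-.2328,.14])-o['tcp_pos'])).round(4), proj(i,[.4677,-.2328,.065],True))
# orientation wanted: x down, y at -34 deg
a=np.radians(-34);y=np.array([np.cos(a),np.sin(a),0]);x=np.array([0,0,-1.]);W=np.c_[x,y,np.cross(x,y)]
print('turn',(np.degrees(R.from_matrix(M.T@W).as_rotvec())/5).round(2))
E
```

```text
27.125 [ 0.4731 -0.2231  0.2072] [ 0.73  0.27 -0.47  1.94  0.15  0.93 -0.08]
[[ 0.034  0.964 -0.265]
 [-0.005 -0.265 -0.964]
 [-0.999  0.035 -0.004]]
w [271 202] [354 266] (array([ 467.8, -232.7]), array([55. , 54.8]), -33.1) (array([ 465.5, -242.5]), array([61.8, 61.5]), -33.1)
w [485 183] [516 209] (array([ 632.3, -244.6]), array([22.1, 30.6]), -17.6) (array([ 650.2, -255.9]), array([24.8, 34.4]), -17.6)
[ 0.067  -0.0049  0.0111] [[312.04671006 233.65160895]]
turn [ 3.72 -0.11 -0.38]
```

Request:
carry_out(targets=[0.08,0.03,-0.005,0.011,2,0,-0.3,0.08,0.067,-0.005,0.011,3.6,-0.1,-0.4,0.08,0.067,-0.005,0.011,3.6,-0.1,-0.4,0.08,0.12,-0.005,0.011,3.6,-0.1,-0.4,0.08,0.177,-0.006,0.011,3.6,-0.1,-0.4,0.08,0.177,-0.006,0.011,3.6,-0.1,-0.4,0.08,0.177,-0.006,0.011,3.6,-0.1,-0.4,0.05,0.177,-0.006,0.011,3.6,-0.1,-0.4,0.05,0.177,-0.006,0.011,3.6,-0.1,-0.4,0.05,0.177,-0.006,0.011,3.6,-0.1,-0.4,0.05,0.177,-0.006,0.011,3.6,-0.1,-0.4,0.05,0.177,-0.006,0.011,3.6,-0.1,-0.4])

```text
clock: 28.68
tcp_pos: [0.4724, -0.2332, 0.0329]
orientation: [1.625, 0.873, -1.621]
contact_force: [-0.8, 1.2, 9.3]
grip_width: 0.0552
```

Request:
carry_out(targets=[0.05,-0.06,0,0,0,0,0,0.05,-0.12,0,0,0,0,0,0.05,-0.18,0,0,0,0,0,0.05,-0.2,0,0,0,0,0,0.05,-0.2,0,0,0,0,0])

```text
clock: 29.3
tcp_pos: [0.4728, -0.2335, 0.2357]
orientation: [1.626, 0.868, -1.617]
contact_force: [0.5, -0.2, -2.2]
grip_width: 0.0553
```

```bash
python3 - <<'E'
from h import *
o=r.get_obs();print(o['clock'],o['tcp_pos'].round(4),o['joints'].round(2),o['grip_width']);M=toolR().as_matrix();print(M.round(3))
C=np.array([.518,.107]);m=np.array([.293,.956]);T=C-.03*m
print(T,(M.T@(np.array([*T,.25])-o['tcp_pos'])).round(4))
a=np.radians(-17);y=np.array([np.cos(a),np.sin(a),0]);x=np.array([0,0,-1.]);W=np.c_[x,y,np.cross(x,y)]
print('turn',(np.degrees(R.from_matrix(M.T@W).as_rotvec())/5).round(2))
E
```

```text
29.3 [ 0.4728 -0.2335  0.2357] [ 0.7   0.26 -0.42  1.88  0.12  1.02 -0.36] 0.05525960025551471
[[ 0.008  0.836 -0.549]
 [-0.004 -0.549 -0.836]
 [-1.     0.008 -0.001]]
[0.50921 0.07832] [-0.0151 -0.1408 -0.2806]
turn [-3.26  0.   -0.1 ]
```

Request:
carry_out(targets=[0.05,-0.015,-0.025,-0.05,-1,0,0,0.05,-0.015,-0.05,-0.1,-2,0,0,0.05,-0.015,-0.075,-0.15,-3.3,0,0,0.05,-0.015,-0.1,-0.2,-3.3,0,0,0.05,-0.015,-0.125,-0.25,-3.3,0,0,0.05,-0.015,-0.149,-0.309,-3.3,0,0,0.05,-0.015,-0.149,-0.309,-3.3,0,0,0.05,-0.015,-0.149,-0.309,-3.3,0,0])

```text
clock: 30.3
tcp_pos: [0.5171, 0.1062, 0.2485]
orientation: [1.421, 1.049, -1.418]
contact_force: [-0.2, -0.7, -0.4]
grip_width: 0.0553
```

Request:
carry_out(targets=[0.05,0,0,0,0,2,0,0.05,0,0,0,0,4,0,0.05,0,0,0,0,6,0,0.05,0,0,0,0,8,0,0.05,0,0,0,0,10,0,0.05,0,0,0,0,12,0,0.05,0,0,0,0,13,0,0.05,0,0,0,0,13,0,0.05,0,0,0,0,13,0])

```text
clock: 31.42
tcp_pos: [0.5172, 0.1058, 0.2486]
orientation: [2.273, 1.686, -0.504]
contact_force: [0.6, 1.2, -0.1]
grip_width: 0.0552
```

```bash
python3 - <<'E'
from h import *
o=r.get_obs();print(o['clock'],o['tcp_pos'].round(4),o['joints'].round(2),o['grip_width']);M=toolR().as_matrix();print(M.round(3))
T=np.array([.518,.107,.051]);print((M.T@(T-o['tcp_pos'])).round(4))
E
```

```text
31.425 [0.5172 0.1058 0.2486] [ 1.11  0.64 -1.07  2.13 -0.92  0.73  0.62] 0.055205750820662126
[[ 0.264  0.957 -0.117]
 [ 0.865 -0.289 -0.411]
 [-0.427  0.007 -0.904]]
[ 0.0856 -0.0009  0.178 ]
```

Request:
carry_out(targets=[0.05,0.0,0,0.05,0,0,0,0.05,0.02,0,0.1,0,0,0,0.05,0.045,0,0.14,0,0,0,0.05,0.062,0,0.175,0,0,0,0.05,0.068,0,0.186,0,0,0,0.05,0.068,0,0.186,0,0,0,0.05,0.068,0,0.186,0,0,0])

```text
clock: 32.3
tcp_pos: [0.514, 0.0882, 0.053]
orientation: [2.271, 1.684, -0.501]
contact_force: [-0.4, -0.3, -1.1]
grip_width: 0.0556
```

Request:
carry_out(targets=[0.075,0,0,0,0,0,0,0.075,0,0,0,0,0,0,0.075,0,0,0,0,0,0,0.075,0,0,0,0,0,0,0.075,-0.05,0,0,0,0,0,0.075,-0.1,0,0,0,0,0,0.075,-0.12,0,-0.05,0,-2,0,0.075,-0.15,0,-0.1,0,-4,0,0.075,-0.15,0,-0.1,0,-6,0,0.075,-0.15,0,-0.1,0,-8,0,0.075,-0.15,0,-0.1,0,-10,0,0.075,-0.15,0,-0.1,0,-12,0])

```text
clock: 33.8
tcp_pos: [0.486, -0.0007, 0.2087]
orientation: [1.494, 1.095, -1.365]
contact_force: [-1.1, 0.8, -1.5]
grip_width: 0.0749
```

```bash
python3 - <<'E'
from h import *
o=r.get_obs();print(o['clock'],o['tcp_pos'].round(4),o['joints'].round(2));M=toolR().as_matrix();print(M.round(3))
i=r.camera_info('wrist');w=r.grab_frame('wrist');cv2.imwrite('pics/w15.png',w)
for c in('blue','red'):
  for q in blobs(w,c,400)[:1]: print(c,q.min(0),q.max(0),rect(i,q,.062 if c=='blue' else .071,True))
E
```

```text
33.8 [ 0.486  -0.0007  0.2087] [ 0.43  0.22 -0.58  2.01  0.07  0.89 -0.47]
[[ 0.036  0.957 -0.287]
 [ 0.073 -0.289 -0.954]
 [-0.997  0.013 -0.081]]
blue [284  98] [356 180] (array([508.6,  71.4]), array([65.8, 56.8]), -16.5)
red [286   0] [359  61] (array([535.8, 154.9]), array([53.7, 57.7]), -16.3)
```

View pics/w15.png

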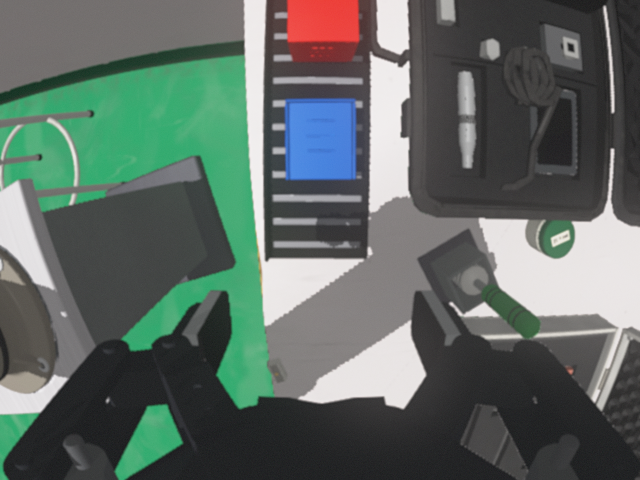

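The blue cup lies flat at (320,140), mouth toward −y, with red standing beyond it. I'll regrasp blue's closed end as I did red's.

Request:
carry_out(targets=[0.075,0.03,0,-0.04,0,-1,0,0.075,0.06,0,-0.083,0,-2,0,0.075,0.092,0,-0.083,0,-2.5,0,0.075,0.092,0,-0.083,0,-2.5,0,0.075,0.092,0,-0.083,0,-2.5,0])

```text
clock: 34.48
tcp_pos: [0.5145, 0.0906, 0.1251]
orientation: [1.303, 0.955, -1.483]
contact_force: [-0.1, 0.1, 0.1]
grip_width: 0.0752
```

```bash
python3 - <<'E'
from h import *
o=r.get_obs();print(o['clock'],o['tcp_pos'].round(4),o['joints'].round(2));M=toolR().as_matrix();print(M.round(3))
print((M.T@(np.array([.5128,.0853,.02])-o['tcp_pos'])).round(4))
E
```

```text
34.475 [0.5145 0.0906 0.1251] [ 0.05  0.44 -0.52  1.95  0.42  0.93 -1.  ]
[[-0.024  0.959 -0.282]
 [-0.14  -0.282 -0.949]
 [-0.99   0.017  0.141]]
[ 0.1048 -0.0019 -0.0094]
```

Request:
carry_out(targets=[0.075,0.05,-0.002,-0.005,0,0,0,0.075,0.104,-0.002,-0.009,0,0,0,0.075,0.104,-0.002,-0.009,0,0,0,0.075,0.104,-0.002,-0.009,0,0,0,0.05,0.104,-0.002,-0.009,0,0,0,0.05,0.104,-0.002,-0.009,0,0,0,0.05,0.104,-0.002,-0.009,0,0,0,0.05,0.104,-0.002,-0.009,0,0,0,0.05,0.104,-0.002,-0.009,0,0,0,0.05,0.05,-0.002,-0.009,0,0,0,0.05,-0.02,-0.002,-0.009,0,0,0,0.05,-0.06,-0.002,-0.009,0,0,0])

```text
clock: 35.98
tcp_pos: [0.5172, 0.1091, 0.1874]
orientation: [1.306, 0.954, -1.479]
contact_force: [0.9, -0.2, -1.1]
grip_width: 0.0557
```

Request:
carry_out(targets=[0.05,0,0,0,0,2,0,0.05,0,0,0,0,4,0,0.05,0,0,0,0,6,0,0.05,0,0,0,0,8,0,0.05,0,0,0,0,10,0,0.05,0,0,0,0,12,0,0.05,0,0,0,0,14,0,0.05,0,0,0,0,15.2,0,0.05,0,0,0,0,15.2,0,0.05,0,0,0,0,15.2,0])

```text
clock: 37.22
tcp_pos: [0.5176, 0.1093, 0.1883]
orientation: [2.294, 1.71, -0.429]
contact_force: [-0.3, 0.5, -0.3]
grip_width: 0.0554
```

```bash
python3 - <<'E'
from h import *
o=r.get_obs();print(o['clock'],o['tcp_pos'].round(4),o['joints'].round(2),o['grip_width']);M=toolR().as_matrix();print(M.round(3))
m=np.array([.293,.956]);C=np.array([.518,.107]);T=C-.016*m
print(T,(M.T@(np.array([*T,.055])-o['tcp_pos'])).round(4))
E
```

```text
37.225 [0.5176 0.1093 0.1883] [ 1.19  0.97 -1.22  2.15 -0.63  0.52  0.52] 0.055352954250877474
[[ 0.269  0.959 -0.086]
 [ 0.887 -0.281 -0.368]
 [-0.377  0.023 -0.926]]
[0.513312 0.091704] [ 0.0335 -0.0022  0.1303]
```

Request:
carry_out(targets=[0.05,0.003,-0.001,0.045,0,0,0,0.05,0.015,-0.002,0.09,0,0,0,0.05,0.027,-0.002,0.118,0,0,0,0.05,0.033,-0.002,0.13,0,0,0,0.05,0.033,-0.002,0.13,0,0,0,0.05,0.033,-0.002,0.13,0,0,0])

```text
clock: 37.98
tcp_pos: [0.514, 0.0914, 0.0567]
orientation: [2.29, 1.709, -0.427]
contact_force: [-0.1, 1.9, -1.2]
grip_width: 0.0554
```

Request:
carry_out(targets=[0.075,0,0,0,0,0,0,0.075,0,0,0,0,0,0,0.075,0,0,0,0,0,0,0.075,0,0,0,0,0,0,0.075,-0.05,0,0,0,0,0,0.075,-0.1,0,0,0,0,0,0.075,-0.12,0,-0.05,0,-2,0,0.075,-0.15,0,-0.1,0,-4,0,0.075,-0.15,0,-0.1,0,-6,0,0.075,-0.15,0,-0.1,0,-8,0,0.075,-0.15,0,-0.1,0,-10,0,0.075,-0.15,0,-0.1,0,-12,0])

```text
clock: 39.48
tcp_pos: [0.4822, -0.005, 0.2073]
orientation: [1.547, 1.129, -1.305]
contact_force: [-0.4, 0.3, -1.0]
grip_width: 0.0749
```

Request:
carry_out(targets=[0.075,-0.03,0,0.06,0,0,0,0.075,-0.06,0,0.09,0,0,0,0.075,-0.06,0,0.09,0,0,0,0.075,-0.06,0,0.09,0,0,0])

```text
clock: 39.98
tcp_pos: [0.4529, -0.0979, 0.2529]
orientation: [1.547, 1.13, -1.306]
contact_force: [-0.1, 1.0, -0.3]
grip_width: 0.0751
```

```bash
python3 - <<'E'
from h import *
o=r.get_obs();print(o['clock'],o['tcp_pos'].round(4),o['joints'].round(2),o['contact_force'].round(1))
i=r.camera_info('wrist');w=r.grab_frame('wrist');cv2.imwrite('pics/w16.png',w)
cv2.imwrite('pics/t16.png',r.grab_frame('top'));cv2.imwrite('pics/s16.png',r.grab_frame('side'))
m=np.array([.293,.956]);n=np.array([.956,-.293]);C=np.array([.518,.107])
for c in('blue','red'):
  for q in blobs(w,c,400)[:1]:
    k=rect(i,q,.071,True);d=k[0]/1000-C;print(c,q.min(0),q.max(0),k,'mat',d@n,d@m)
E
```

```text
39.975 [ 0.4529 -0.0979  0.2529] [ 0.87  0.15 -0.75  2.   -0.04  0.98 -0.13] [-0.1  1.  -0.3]
blue [291  23] [352  92] (array([505.3,  62.2]), array([70.1, 56.4]), -15.4) mat 0.0009851999999999541 -0.046549900000000005
```

I've used all the pictures I can view, so I'll check with numbers. First I'll move the arm clear so the top camera can see everything.

Request:
carry_out(targets=[0.075,-0.03,0,0.06,0,0,0,0.075,-0.06,0,0.12,0,0,0,0.075,-0.09,0,0.18,0,0,0,0.075,-0.1,0.02,0.24,0,0,0,0.075,-0.1,0.04,0.3,0,0,0,0.075,-0.1,0.04,0.34,0,0,0,0.075,-0.1,0.04,0.34,0,0,0,0.075,-0.1,0.04,0.34,0,0,0])

```text
clock: 41.12
tcp_pos: [0.3924, -0.4441, 0.3017]
orientation: [1.547, 1.134, -1.304]
contact_force: [0.6, 1.1, 0.2]
grip_width: 0.0751
```

```bash
python3 - <<'E'
from h import *
o=r.get_obs();print(o['clock'],o['tcp_pos'].round(4))
m=np.array([.293,.956]);n=np.array([.956,-.293]);C=np.array([.518,.107])
it=r.camera_info('top');isd=r.camera_info('side');t=r.grab_frame('top');s=r.grab_frame('side');cv2.imwrite('pics/t17.png',t)
for c in('blue','red'):
  for q in blobs(t,c,100):
    w=q.mean(0)
    if w[0]<300 and 200<w[1]<300:
      k=rect(it,q,.071);d=k[0]/1000-C;print('top',c,w,k,'mat',(d@n).round(4),(d@m).round(4))
  for q in blobs(s,c,60):
    w=q.mean(0)
    if 180<w[0]<300 and 140<w[1]<260: print('side',c,q.min(0),q.max(0))
def box(c,a,z):
    return R.from_euler('z',a,degrees=True).apply(28*np.array([[1,1,0],[1,-1,0],[-1,-1,0],[-1,1,0]])/1000)+[*c,z]
for c in([.5406,.1709],[.5053,.0655]):
    b=np.vstack([proj(isd,box(c,-17,z)) for z in(.006,.071)]);print('pred side',b.min(0).round(0),b.max(0).round(0))
for n_,f,i in(('top',t,it),('side',s,isd)):
  for q in blobs(f,'green',15):
    w=q.mean(0)
    if (n_=='top' and abs(w[0]-263)<12 and abs(w[1]-201)<12) or(n_=='side' and abs(w[0]-310)<8 and w[1]<200): print(n_,'brush',w,q.min(0),q.max(0))
# interior brightness: top-face patch vs. uniformity
h=cv2.cvtColor(t,cv2.COLOR_BGR2GRAY)
for c in([.5406,.1709],[.5053,.0655]):
    u,v=proj(it,[*c,.071])[0].round().astype(int);print('face',h[v-9:v+10:6,u-9:u+10:6].tolist())
E
```

```text
41.125 [ 0.3924 -0.4441  0.3017]
top blue [185.94017094 256.70940171] (array([505.8,  64.7]), array([69.5, 60.5]), -15.3) mat 0.0007 -0.044
side blue [230 170] [250 181]
top red [135.552 240.4  ] (array([538. , 163.5]), array([79.6, 62.2]), -15.7) mat 0.0026 0.0599
side red [230 148] [249 168]
pred side [228. 146.] [253. 181.]
pred side [229. 169.] [256. 206.]
top brush [263.46428571 198.92857143] [259 194] [268 204]
face [[106, 106, 106, 108], [105, 107, 108, 108], [107, 107, 108, 110], [107, 108, 108, 111]]
face [[102, 103, 105, 104], [104, 104, 104, 104], [104, 104, 105, 108], [105, 106, 105, 98]]
```

```bash
python3 - <<'E'
from h import *
it=r.camera_info('top');t=cv2.imread('pics/t17.png')
def box(c,a,z):
    return R.from_euler('z',a,degrees=True).apply(28*np.array([[1,1,0],[1,-1,0],[-1,-1,0],[-1,1,0]])/1000)+[*c,z]
for col,c in(('red',[.5406,.1709]),('blue',[.5065,.0675])):
    b=np.vstack([proj(it,box(c,-16.5,z)) for z in(.006,.071)]).astype(np.float32)
    q=[q for q in blobs(t,col,100) if q[:,0].mean()<300 and 200<q[:,1].mean()<300][0]
    print(col,cv2.boundingRect(b),cv2.boundingRect(q),cv2.contourArea(cv2.convexHull(b)),cv2.contourArea(q))
    z=box(c,-16.5,.071);f=proj(it,z)
    # edge between face and wall: V profile along -mat y
    v=cv2.cvtColor(t,cv2.COLOR_BGR2HSV)[:,:,2];d=np.array([.284,.959,0])
    print([(k,int(v[tuple(proj(it,np.array([*c,.071])+d*k/1000)[0].round().astype(int)[::-1])])) for k in range(-56,40,4)])
E
```

```text
red (114, 221, 46, 39) (113, 222, 46, 37) 1085.8700700268382 1143.5
[(-56, 37), (-52, 36), (-48, 37), (-44, 80), (-40, 102), (-36, 96), (-32, 96), (-28, 144), (-24, 227), (-20, 229), (-16, 228), (-12, 228), (-8, 228), (-4, 227), (0, 227), (4, 227), (8, 226), (12, 226), (16, 227), (20, 226), (24, 226), (28, 201), (32, 73), (36, 34)]
blue (166, 238, 44, 38) (166, 240, 41, 35) 1012.9256953701843 995.5
[(-56, 65), (-52, 37), (-48, 34), (-44, 80), (-40, 108), (-36, 83), (-32, 85), (-28, 129), (-24, 205), (-20, 203), (-16, 204), (-12, 204), (-8, 204), (-4, 202), (0, 202), (4, 201), (8, 202), (12, 201), (16, 201), (20, 200), (24, 201), (28, 175), (32, 51), (36, 35)]
```

Both cups show a flat closed face exactly ±28 mm at the expected top height, and the brush is in its pot. Handing in.

```bash
python3 -c "
from bench import r
print(r.hand_in())"
```

```text
the job is handed in; nothing more can be done
None
```

I scrubbed the red cup and then the blue one, put the brush back in its pot, and turned both cups mouth-down on the mat. The job is handed in at about 41 s; no verdict is reported.

**Yellow cup:** I treated it as absent. The third cup on the bench is orange (hue 13), so I took it as the look-alike and left it alone.

**Scrubbing:** Each cup got the brush down, up about 45 mm, and down again. I felt the cup floor at 3 N in red and 13 N in blue. The blue press came from one extra push after its second stroke; the second strokes themselves reached floor height without a clear force reading.

**Last checks:**

| Cup | Across mat, from centre | Along mat, from centre |
|---|---|---|
| Red | about 4 mm | about 65 mm |
| Blue | about 1 mm | about −42 mm |

- **Cups:** Both show flat, closed tops of ±28 mm at the expected height, which fits standing mouth-down and level.
- **Brush:** It was last seen in its pot by the top camera. The side view of it was hidden in that last check, but earlier views showed it upright.
- **Bystanders:** I never reached for any of the other small things, but I did not measure their final positions.
- **Pictures:** The 16-picture limit stopped me viewing a last image of the blue cup, so that check rests on numbers only.

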